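Shake three sealed parts cases and hold out the one that rattles

TASK

One of the three sealed parts cases on the plywood board has a part loose inside it. Going from the left pad to the right pad, grip each case across its width, lift it clear, shake it by tipping it end for end well past 20 degrees, and set the quiet ones back upright on their own pads (a rattling one too, until all three have been tried). Then hold the one that rattles out level in front of the robot, wholly past the far edge of the bench and well above its height, and finish still holding it there; leave the dotted mug and the masking tape by the basket where they are.

Things in the scene. Friction and masses are not known exactly. Their poses are not given: they have to be found in the camera images.
- case_left_center (a point): sealed parts case, grey with an orange lid, 130 mm long (its x axis, which starts pointing away from the robot), 56 mm wide (y), 50 mm tall, 0.3 to 0.4 kg; the point is its centre, half-way up. All three look alike and weigh about the same; any of them may be the one that rattles. It starts on the left pad, within 8 mm of its middle.
- case_middle_center (a point): sealed parts case, grey with an orange lid, 130 mm long (its x axis, which starts pointing away from the robot), 56 mm wide (y), 50 mm tall, 0.3 to 0.4 kg; the point is its centre, half-way up. All three look alike and weigh about the same; any of them may be the one that rattles. It starts on the middle pad, within 8 mm of its middle.
- case_right_center (a point): sealed parts case, grey with an orange lid, 130 mm long (its x axis, which starts pointing away from the robot), 56 mm wide (y), 50 mm tall, 0.3 to 0.4 kg; the point is its centre, half-way up. All three look alike and weigh about the same; any of them may be the one that rattles. It starts on the right pad, within 8 mm of its middle.
- case_left: the same case as case_left_center; origin at the centre of its underside
- case_middle: the same case as case_middle_center; origin at the centre of its underside
- case_right: the same case as case_right_center; origin at the centre of its underside
- bay_left (a point): centre that a case has when it stands on the left (+y) pad, 25 mm above the pad. The fixed plywood board (155 x 345 mm, its top 18 mm above the bench) carries three flat blue felt pads, 142 x 70 mm, 115 mm apart; the point's x axis runs along the cases' length, away from the robot, y along the row to the left
- bay_middle (a point): the same for the middle pad. About the rattle: in the rattling case a 200 g steel part slides along the case's length (x), up to 34 mm either way from the middle, once tipped more than about 8 degrees, and stays where it slid when the case is level again. So tip each case both ways
- bay_right (a point): the same for the right (-y) pad. Held level at its middle, the rattling case has a moment about the line between the fingers that differs by about 0.13 N m between 'last tipped far end down' and 'last tipped near end down'; for the quiet ones it does not change
- bench_edge (a point): point on the far edge of the bench top in front of the robot; the edge runs along y at this x and there is open space beyond it, as wide as from y = -0.35 to y = 0.20
- tea_mug: dotted white mug, 82 x 114 x 91 mm, on the bench to the left; origin at the centre of its underside; leave it alone
- masking_tape: roll of masking tape lying flat, 104 mm across, 25 mm tall, the one on the bench near the white basket, to the left; origin at the centre of its underside; leave it alone

How it is judged:
On the way, in this order (a step that is already met when the one before it is completed fails the run):
1. the left case is held up by the fingers and tipped end for end by more than 15 degrees, the other two standing on their pads (height (world z) of case_left_center above 0.075 m and angle between case_left_center's own z axis and vertical above 0.26 rad and angle between case_left_center's own y axis and vertical between 1.27 and 1.87 rad and contact force between the fingers and case_left above 1 N and distance of each of case_middle_center, case_right_center from where it was at the start of the episode below 0.03 m), for 0.1 s.
2. the middle case is held up by the fingers and tipped end for end by more than 15 degrees, the other two standing on their pads (height (world z) of case_middle_center above 0.075 m and angle between case_middle_center's own z axis and vertical above 0.26 rad and angle between case_middle_center's own y axis and vertical between 1.27 and 1.87 rad and contact force between the fingers and case_middle above 1 N and distance of each of case_left_center, case_right_center from where it was at the start of the episode below 0.03 m), for 0.1 s.
3. the right case is held up by the fingers and tipped end for end by more than 15 degrees, the other two standing on their pads (height (world z) of case_right_center above 0.075 m and angle between case_right_center's own z axis and vertical above 0.26 rad and angle between case_right_center's own y axis and vertical between 1.27 and 1.87 rad and contact force between the fingers and case_right above 1 N and distance of each of case_left_center, case_middle_center from where it was at the start of the episode below 0.03 m), for 0.1 s.
At the end, for the whole second after the job is handed in: the rattling case is held by the fingers, still and level within 15 degrees, its centre more than 0.10 m above the bench, at x > 0.60 m (past the far edge) and y between -0.35 and 0.20 m; the two quiet cases stand upright and untouched within 30 mm of where they started (((distance between loose_part and case_left_center below 0.07 m and world x of case_left_center above 0.6 m and world y of case_left_center between -0.35 and 0.2 m and height (world z) of case_left_center above 0.1 m and angle between case_left_center's own z axis and vertical below 0.26 rad and contact force between the fingers and case_left above 1 N and linear speed of case_left below 0.03 m/s and distance of each of case_middle_center, case_right_center from where it was at the start of the episode below 0.03 m and angle between each of case_middle_center, case_right_center's own z axis and vertical below 0.1 rad and linear speed of each of case_middle, case_right below 0.02 m/s and contact force between each of the arm, the fingers and case_middle below 0.1 N and contact force between each of the arm, the fingers and case_right below 0.1 N) or (distance between loose_part and case_middle_center below 0.07 m and world x of case_middle_center above 0.6 m and world y of case_middle_center between -0.35 and 0.2 m and height (world z) of case_middle_center above 0.1 m and angle between case_middle_center's own z axis and vertical below 0.26 rad and contact force between the fingers and case_middle above 1 N and linear speed of case_middle below 0.03 m/s and distance of each of case_left_center, case_right_center from where it was at the start of the episode below 0.03 m and angle between each of case_left_center, case_right_center's own z axis and vertical below 0.1 rad and linear speed of each of case_left, case_right below 0.02 m/s and contact force between each of the arm, the fingers and case_left below 0.1 N and contact force between each of the arm, the fingers and case_right below 0.1 N) or (distance between loose_part and case_right_center below 0.07 m and world x of case_right_center above 0.6 m and world y of case_right_center between -0.35 and 0.2 m and height (world z) of case_right_center above 0.1 m and angle between case_right_center's own z axis and vertical below 0.26 rad and contact force between the fingers and case_right above 1 N and linear speed of case_right below 0.03 m/s and distance of each of case_left_center, case_middle_center from where it was at the start of the episode below 0.03 m and angle between each of case_left_center, case_middle_center's own z axis and vertical below 0.1 rad and linear speed of each of case_left, case_middle below 0.02 m/s and contact force between each of the arm, the fingers and case_left below 0.1 N and contact force between each of the arm, the fingers and case_middle below 0.1 N))); the arm keeps its last pose, push and grip.
It fails at once if a quiet case is held out past the far edge of the bench ((world x of case_left_center above 0.6 m and distance between loose_part and case_left_center above 0.07 m) or (world x of case_middle_center above 0.6 m and distance between loose_part and case_middle_center above 0.07 m) or (world x of case_right_center above 0.6 m and distance between loose_part and case_right_center above 0.07 m)).
It fails at once if a case is tipped over on its side or end (angle between any of case_left_center, case_middle_center, case_right_center's own z axis and vertical above 1.3 rad).
It fails at once if the mug or the masking tape is moved by more than 30 mm (distance of any of tea_mug, masking_tape from where it was at the start of the episode above 0.03 m).
It also fails if it takes over 72 s, if anything falls off the work surface, if the arm or the gripper's body presses on something with over 40 N, if the wrist force passes 120 N, or if a joint passes its speed limit or range.

ROBOT

A 6-joint arm with a two-finger parallel gripper is mounted at the origin on the work surface; the furniture and walls round the work are solid. World frame = base frame: x ahead of the robot, y to its left, z up, the work surface at z = 0. Lengths are in m, angles in rad, forces in N, time in s.
With the tool pointing down it reaches from about 0.35 to 0.975 m from the base axis. Payload 4.9 kg.
Tool frame: the origin (TCP) lies midway between the tips of the shut fingers; the grasp point (between the pads) lies 19 mm behind it; z points along the fingers, y is the line along which they close (so a half turn about z gives the same grasp; the last joint's range is limited). The gripper opens to 85 mm and grips with 20 to 120 N. Pads are 22 mm wide; open, the fingers measure 114 mm over their backs; the gripper's body (76 mm by 85 mm) begins 54 mm behind the grasp point. The pads swing forward as they close: fully open they stand 13 mm farther back than shut.
Start: joints at [-1.367, 0.053, 1.613, -0, 1.476, -0.119], TCP at [0.198, -0.593, 0.231] pointing down, gripper open.
Joint ranges: [-3.01, 3.01], [-1.01, 2.22], [0.06, 2.58], [-1.02, 4.17], [0.09, 2.62], [-3.14, 3.14]. Speed limits (rad/s): [2.57, 2.57, 3.14, 3.14, 3.14, 3.14].

INTERFACE

Orientations are given as a unit quaternion [w, x, y, z].
In Python, from plant import * gives the robot as it stands.
- The arm moves only by the tool jog_arm, never from a script. Its argument "targets" is a list of rows, each a list of 3 entries, a list of its own where there are three numbers: the shift along the tool's x, y, z in units of 25 mm (1.0 is 25 mm), then the turn, a rotation vector about the tool's x, y, z in units of 8 degrees (1.0 is 8 degrees), then the opening in per cent of the stroke, from 0 (shut) to 100 (fully open). A call has 1 to 8 rows; each row is the pose to reach, as a shift and turn from the pose commanded when the call began, along the tool's axes at that moment; what a row does not reach only later rows make up. A row lasts 1/8 s, in which the tool goes at most 62.5 mm and 10.7 degrees, less where a joint would pass 70% of its speed; a pose out of reach is approached as far as the arm can. A call with a gripper value outside its range is refused whole. The fingers move at their own pace and stop on an object; the grip force is fixed at half the most. Time passes only in rows, so rows that repeat a pose let the fingers close. It gives the time, the measured TCP pose, the force, the opening and the grip force at its end, in the units of the state.
- state(): the state, without advancing time (a new reading comes with each control period).
- grab_frame(name): name is "scene" or "top" or "wrist"; returns (picture, depth): 420x560x3 uint8, red, green, blue; 420x560 float32, m along the optical axis (not along the pixel's ray), 0 where there is no reading.
- camera_params(name): a dict with "fovy" (degrees; the focal length in pixels is half the picture's height over the tangent of half this angle, whatever the lens; pixels are square), "cx", "cy" (the principal point, pixels), "rvec" (rotation vector, rad) and "tvec" (3), from world to camera coordinates, as OpenCV has them; the wrist camera has in their place "hand_eye" (4x4, takes a point from camera to tool coordinates, whose origin is the TCP and whose axes are the flange's). Camera axes: x right, y down, z forward; pixel columns grow to the right and rows downward; lengths in m; the calibration is good to about 2 mm. A picture is of the moment at which its call begins: read the wrist's pose just before it. camera_params takes no time and is no camera call.
- job_done(): hands the job in; it is judged then, once.
The state is a dict: "time": time; "joint_pos": joint angles; "joint_vel": joint speeds; "joint_efforts": joint torques, N m; "tool_pos": TCP position; "tool_rot": TCP orientation; "contact_force": force on the tool from outside, world axes, zero at the start; "ft_torque": the same for the moment, N m; "gripper_width": opening from 0.0 (shut) to 1.0 (fully open); "grasp_force": force on a finger pad.
Only numpy, scipy, OpenCV 4.12 (cv2) and the standard library are available. Lean on these libraries where they do the work, as an engineer would, in place of code of your own. Each camera call takes 0.05 s, during which the arm holds its last target. There are 200 camera calls.

## Working session

There is one attempt and no reset: what is moved stays moved. The work goes in short steps, Python scripts to look and compute and a tool call to move; the robot and the scene stay as the last step left them, time stands still between calls to the robot, and variables do not carry over. Pictures are saved under pics/ and viewed, at most 10 in all, crops included, and the job is handed in when it is done.

Besides the shell and the picture viewer there is one more tool, called after "Emit:" in YAML: its name, and indented under it one key for each argument. jog_arm: Moves the arm, as the interface text tells. Its arguments: {"type":"object","properties":{"targets":{"type":"array"}},"required":["targets"]}

```bash
ls; mkdir -p pics; python3 - <<'E'
from plant import *
import cv2
s=state(); print(s)
for n in("scene","top"):
    p,d=grab_frame(n); c=camera_params(n); print(n,c)
    cv2.imwrite(f"pics/{n}0.png",cv2.cvtColor(p,cv2.COLOR_RGB2BGR))
    import numpy as np; np.save(f"pics/{n}0.npy",d)
print(camera_params("wrist"))
E
```

```text
pics
{'time': 0.0, 'joint_pos': array([-1.36701105e+00,  5.33458460e-02,  1.61428618e+00,  9.20416486e-06,
        1.47598399e+00, -1.19002531e-01]), 'joint_vel': array([-0.00126507,  0.00012364, -0.00061184,  0.00098984,  0.00082824,
        0.00299215]), 'joint_efforts': array([-6.76006930e-04, -3.93682837e+01, -3.70180964e+01, -2.45353722e-04,
        7.16394105e-03,  1.42455536e-05]), 'tool_pos': array([ 0.19813328, -0.59211488,  0.23007451]), 'tool_rot': array([-1.01096399e-03,  9.87003816e-01,  1.60693634e-01, -3.82967513e-05]), 'contact_force': array([-0.42363094,  0.07961747,  0.45356844]), 'ft_torque': array([ 0.05993285,  0.03172873, -0.01012816]), 'grasp_force': 0.0, 'gripper_width': 1.0036471810471628}
scene {'fovy': 55.491949191609145, 'cx': 281.62002444627836, 'cy': 212.89228921561894, 'rvec': array([ 0.59707133, -2.40378225,  1.4856928 ]), 'tvec': array([0.37567262, 0.14386408, 1.01994987])}
top {'fovy': 42.56205783185287, 'cx': 276.40603623664424, 'cy': 202.63968625074867, 'rvec': array([ 2.0725301 , -2.12321872,  0.24054917]), 'tvec': array([0.02288367, 0.45722476, 1.51468584])}
{'fovy': 71.2402372044803, 'cx': 277.5912025303936, 'cy': 211.01753916454265, 'hand_eye': array([[-6.91527731e-04, -9.55707829e-01, -2.94316270e-01,
         7.47006018e-02],
       [ 9.99999431e-01, -4.21754134e-04, -9.80080408e-04,
        -7.33971914e-04],
       [ 8.12541416e-04, -2.94316780e-01,  9.55707577e-01,
        -1.43078040e-01],
       [ 0.00000000e+00,  0.00000000e+00,  0.00000000e+00,
         1.00000000e+00]])}
```

View pics/scene0.png

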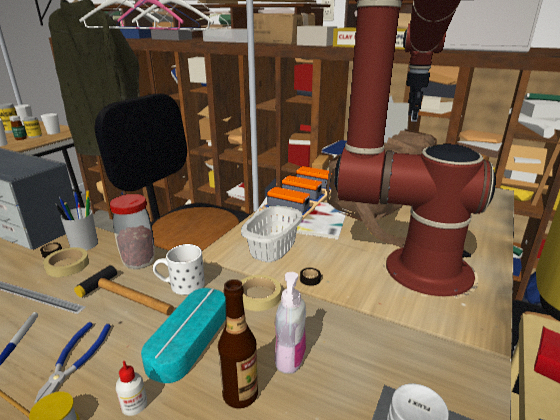

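View pics/top0.png

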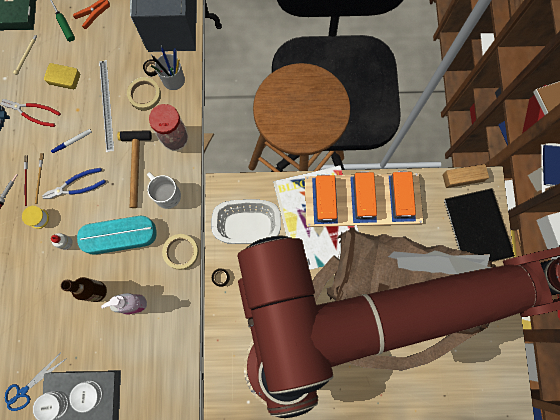

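The top view shows three orange lids at about (325,198), (364,197) and (402,196). The bench's far edge is at row ~172, with a pole based near (380,165) beyond it. In the scene view the lids are at about (289,197), (301,186) and (312,174), behind the white basket at (270,235).

```bash
cat > h.py <<'E'
import numpy as np, cv2
from scipy.spatial.transform import Rotation as R
from plant import *
def K(c,h=420):
    return h/2/np.tan(np.radians(c["fovy"])/2)
def cloud(d,c,T=None):
    f=K(c); v,u=np.mgrid[:d.shape[0],:d.shape[1]]
    P=np.stack([(u-c["cx"])/f*d,(v-c["cy"])/f*d,d],-1)
    if T is None:
        Rm=cv2.Rodrigues(c["rvec"])[0]; return (P-c["tvec"])@Rm
    return P@T[:3,:3].T+T[:3,3]
def tcp(s):
    w,x,y,z=s["tool_rot"]; T=np.eye(4); T[:3,:3]=R.from_quat([x,y,z,w]).as_matrix(); T[:3,3]=s["tool_pos"]; return T
def lids(p,P,d):
    hsv=cv2.cvtColor(p,cv2.COLOR_RGB2HSV)
    m=cv2.inRange(hsv,(5,170,120),(20,255,255))*(d>0).astype(np.uint8)
    m[(P[...,2]<0.03)|(P[...,2]>0.15)|(P[...,0]<0.3)|(P[...,0]>0.7)|(abs(P[...,1]+.1)>.4)]=0
    n,l,st,_=cv2.connectedComponentsWithStats(m)
    for i in range(1,n):
        if st[i,4]<100: continue
        q=P[l==i]; z=np.median(q[:,2]); t=q[abs(q[:,2]-z)<.01]
        r=cv2.minAreaRect((t[:,:2]*1000).astype(np.float32))
        print(st[i],"centre",np.round(r[0],1),"size",np.round(r[1],1),"ang",round(r[2],1),"z",round(z,4))
E
python3 - <<'E'
from h import *
for n in("scene","top"):
    p=cv2.cvtColor(cv2.imread(f"pics/{n}0.png"),cv2.COLOR_BGR2RGB); d=np.load(f"pics/{n}0.npy"); c=camera_params(n)
    P=cloud(d,c); print(n); lids(p,P,d)
    if n=="top":
        for u,v in [(325,178),(325,166),(345,198),(383,198),(300,180),(435,180),(435,168),(245,215),(301,110),(420,60),(380,165),(440,10),(330,60),(340,250),(360,240),(400,240)]: print((u,v),np.round(P[v,u],3))
        m=d>0
        b=m&(P[...,0]>.55)&(P[...,0]<1.1)&(abs(P[...,1]+.08)<.28)&(P[...,2]>-.1)
        q=P[b]; print("beyond edge, high:",len(q)); 
        for x in np.arange(.6,1.1,.05):
            k=q[(q[:,0]>=x)&(q[:,0]<x+.05)]
            if len(k): print(x.round(2),len(k),k.min(0).round(2),k.max(0).round(2))
E
```

```text
scene
[296 166  33  14 279] centre [ 480.4 -352.7] size [129.4  59.9] ang 0.2 z 0.0675
[282 175  40  15 340] centre [ 475.5 -241.6] size [129.3  60.2] ang 0.7 z 0.0673
[267 187  43  17 406] centre [ 469.9 -128. ] size [129.5  55.6] ang 0.3 z 0.0673
top
[355 172  22  44 836] centre [ 475.2 -246. ] size [ 56.8 129.4] ang 89.8 z 0.0683
[393 172  23  44 841] centre [ 473.9 -356.8] size [ 57.  129.2] ang 89.6 z 0.0684
[316 175  21  44 828] centre [ 469.4 -131.4] size [129.7  55.2] ang 0.0 z 0.0685
(325, 178) [0.099 0.012 1.579]
(325, 166) [ 0.798 -0.207 -0.707]
(345, 198) [ 0.474 -0.192  0.02 ]
(383, 198) [ 0.472 -0.306  0.017]
(300, 180) [ 0.537 -0.061  0.005]
(435, 180) [ 0.529 -0.472 -0.002]
(435, 168) [ 0.567 -0.475 -0.001]
(245, 215) [0.433 0.106 0.007]
(301, 110) [ 0.813 -0.078 -0.11 ]
(420, 60) [ 1.316 -0.679 -0.738]
(380, 165) [ 0.796 -0.45  -0.706]
(440, 10) [ 1.535 -0.775 -0.674]
(330, 60) [ 1.053 -0.197 -0.221]
(340, 250) [ 0.321 -0.171  0.008]
(360, 240) [ 0.319 -0.202  0.199]
(400, 240) [ 0.316 -0.305  0.199]
beyond edge, high: 968
```

```bash
python3 - <<'E'
from h import *
Q=[]
for n in("scene","top"):
    d=np.load(f"pics/{n}0.npy"); c=camera_params(n); P=cloud(d,c)
    if n=="scene":
        for v in (20,100,150,190): 
            for u in (252,256): print("pole",(u,v),np.round(P[v,u],3))
    else:
        for u,v in((405,120),(425,60)):print("top pole",P[v,u-3:u+8:2].round(2).tolist())
    Q.append(P[(d>0)&(P[...,2]<1.2)])
q=np.vstack(Q)
print("max z map; cols y=+.25..-.6 step .05, rows x")
ys=np.arange(.25,-.61,-.05)
for x in np.arange(1.1,.14,-.05):
    r=[]
    for y in ys:
        k=q[(abs(q[:,0]-x)<.025)&(abs(q[:,1]-y)<.025)]
        r.append("%5.2f"%k[:,2].max() if len(k) else "  -  ")
    print("%.2f"%x," ".join(r))
E
```

```text
pole (252, 20) [ 0.792 -0.461  0.562]
pole (256, 20) [ 0.977 -0.794  0.557]
pole (252, 100) [ 0.794 -0.446  0.277]
pole (256, 100) [ 1.031 -0.864  0.186]
pole (252, 150) [ 0.801 -0.444  0.072]
pole (256, 150) [ 0.785 -0.451  0.072]
pole (252, 190) [ 1.03  -0.794 -0.29 ]
pole (256, 190) [ 0.793 -0.455 -0.113]
top pole [[1.01, -0.57, -0.72], [1.02, -0.58, -0.73], [0.8, -0.45, -0.2], [0.79, -0.45, -0.18], [0.79, -0.45, -0.16], [0.79, -0.46, -0.16]]
top pole [[1.32, -0.69, -0.74], [1.32, -0.7, -0.75], [1.32, -0.71, -0.74], [1.32, -0.72, -0.76], [1.31, -0.73, -0.73], [1.32, -0.74, -0.74]]
max z map; cols y=+.25..-.6 step .05, rows x
1.10  0.21 -0.72 -0.72 -0.73   -    0.12  0.11  0.12  0.11  0.13  0.10  0.13  0.12  0.58  0.63  0.59 -0.71 -0.72
1.05  0.21 -0.72 -0.72 -0.72   -   -0.21 -0.20 -0.21 -0.20 -0.21 -0.21 -0.21 -0.20 -0.21  0.63  0.55 -0.72 -0.72
1.00  0.21 -0.72 -0.72 -0.72   -   -0.12 -0.11 -0.11 -0.11 -0.20 -0.20 -0.20 -0.21 -0.20  0.63   -   -0.72 -0.72
0.95  0.13 -0.72 -0.72 -0.72 -0.10 -0.11 -0.11 -0.11 -0.11 -0.11 -0.21 -0.21 -0.21 -0.20  0.60 -0.72 -0.72 -0.72
0.90  0.01 -
[... 1095 characters left out ...]
0.01  0.02  0.02  0.03
0.40  0.01  0.10  0.07  0.02  0.08  0.10  0.02  0.07  0.08  0.07  0.08  0.04  0.08  0.07  0.01  0.02  0.02  0.02
0.35  0.03  0.10  0.10  0.10  0.10  0.10  0.02  0.02  0.18  0.21  0.19  0.19  0.18  0.01  0.01  0.02  0.02  0.02
0.30  0.03  0.02  0.02  0.00  0.00  0.01  0.01  0.14  0.21  0.21  0.22  0.21  0.21  0.21  0.21  0.21  0.02  0.02
0.25  0.01  0.03  0.03  0.69  0.72  0.72  0.70  0.15  0.22  0.21  0.32  0.32  0.34  0.33  0.56  0.56  0.55  0.53
0.20  0.01  0.01  0.02  0.69  0.72  0.73  0.71  0.16  0.22  0.21  0.61  0.61  0.60  0.59  0.58  0.57  0.51  0.47
0.15  0.01  0.01  0.01  0.35  0.72  0.73  0.71  0.68  0.67  0.66  0.65  0.63  0.62  0.60  0.58  0.57  0.51  0.48
```

```bash
cat >> h.py <<'E'
def plan(goals,s=None):
    """goals: (x,y,z of TCP, pitch deg, far end down +); prints rows from the measured pose"""
    s=s or state(); T=tcp(s)
    for x,y,z,p in goals:
        G=np.eye(4); G[:3,:3]=R.from_euler('y',p,degrees=True).as_matrix()@np.diag([1,-1,-1]); G[:3,3]=x,y,z
        D=np.linalg.inv(T)@G
        print((x,y,z,p),(D[:3,3]/.025).round(2),(R.from_matrix(D[:3,:3]).as_rotvec(degrees=True)/8).round(2))
E
python3 -c "
from h import *
plan([(.2,-.593,.36,0),(.44,-.14,.36,0),(.44,-.14,.28,0)])"
```

```text
(0.2, -0.593, 0.36, 0) [ 0.06  0.05 -5.19] [-0.01  0.    2.31]
(0.44, -0.14, 0.36, 0) [ 14.91 -14.09  -5.16] [-0.01  0.    2.31]
(0.44, -0.14, 0.28, 0) [ 14.91 -14.09  -1.96] [-0.01  0.    2.31]
```

Emit:
jog_arm:
  targets:
    - [[0,0,-2.5],[0,0,0],100]
    - [[0,0,-5.1],[0,0,0.8],100]
    - [[2.5,-2.3,-5.1],[0,0,1.6],100]
    - [[4.5,-4.2,-5.1],[0,0,2.3],100]
    - [[6.5,-6,-5.1],[0,0,2.3],100]
    - [[8.5,-8,-5.1],[0,0,2.3],100]
    - [[10.3,-9.7,-5.1],[0,0,2.3],100]
    - [[12,-11.3,-5.1],[0,0,2.3],100]

```text
time: 1.1
tool_pos: [0.3761, -0.2604, 0.3584]
tool_rot: [-0.0, 1.0, 0.001, 0.0]
contact_force: [1.8, -0.5, 1.3]
gripper_width: 1.0
grasp_force: 0.0
```

```bash
python3 -c "
from h import *
plan([(.45,-.13,.26,0)]); print(state()['tool_pos'])"
```

```text
(0.45, -0.13, 0.26, 0) [ 2.96 -5.21  3.94] [-0.   -0.    0.01]
[ 0.37607741 -0.26040864  0.35835845]
```

Emit:
jog_arm:
  targets:
    - [[1.5,-2.5,2],[0,0,0],100]
    - [[2.5,-4.2,3.5],[0,0,0],100]
    - [[2.5,-4.2,3.5],[0,0,0],100]
    - [[2.5,-4.2,3.5],[0,0,0],100]

```text
time: 1.6
tool_pos: [0.4374, -0.1557, 0.2691]
tool_rot: [-0.001, 1.0, 0.002, -0.002]
contact_force: [-0.0, -0.4, 0.4]
gripper_width: 0.999
grasp_force: 0.0
```

```bash
python3 - <<'E'
from h import *
s=state(); c=camera_params("wrist"); p,d=grab_frame("wrist")
cv2.imwrite("pics/w1.png",cv2.cvtColor(p,cv2.COLOR_RGB2BGR))
T=tcp(s); P=cloud(d,c,T@c["hand_eye"]); print(s['tool_pos'],s['joint_vel'].round(3)); lids(p,P,d)
print(np.abs(P[...,2][(d>0)&(abs(P[...,1]+.186)<.01)&(abs(P[...,0]-.47)<.05)]).mean())
plan([(.47,-.13,.12,0),(.47,-.13,.024,0)],s)
E
```

```text
[ 0.43743129 -0.15570253  0.26909   ] [-0.044 -0.016 -0.047 -0.013  0.007 -0.015]
[ 329   93   57  113 5385] centre [ 476.3 -245. ] size [126.8  55.5] ang 0.1 z 0.0689
[ 418   95   69  112 5604] centre [ 475.5 -356.1] size [127.3  56.5] ang 0.3 z 0.0688
[ 232   99   50  112 5196] centre [ 470.  -130.9] size [128.2  54.8] ang 0.4 z 0.0689
0.285568225355829
(0.47, -0.13, 0.12, 0) [ 1.33 -1.01  5.96] [-0.01  0.03  0.03]
(0.47, -0.13, 0.024, 0) [ 1.34 -1.    9.8 ] [-0.01  0.03  0.03]
```

View pics/w1.png

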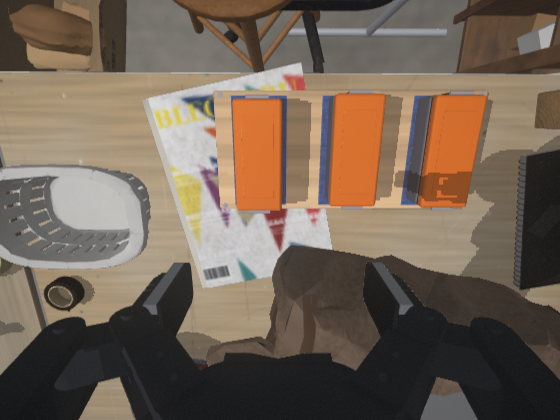

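The wrist view shows lids at (257,152), (357,150) and (455,150). Its positions agree with the top and scene views to 3 mm, with tops at z 0.0685, which is 18 + 50 mm as expected. I'll grasp the left case.

Emit:
jog_arm:
  targets:
    - [[1.3,-1,1],[0,0,0],100]
    - [[1.3,-1,3.3],[0,0,0],100]
    - [[1.3,-1,5.5],[0,0,0],100]
    - [[1.3,-1,6],[0,0,0],100]
    - [[1.3,-1,6],[0,0,0],100]

```text
time: 2.28
tool_pos: [0.4708, -0.1333, 0.1224]
tool_rot: [0.0, 1.0, 0.0, 0.0]
contact_force: [-0.9, 0.1, 0.4]
gripper_width: 0.997
grasp_force: 0.0
```

```bash
python3 -c "
from h import *
s=state();print(s['tool_pos'])
plan([(.47,-.131,.025,0),(.47,-.131,.18,0)],s)"
```

```text
[ 0.4708343  -0.13326592  0.12243478]
(0.47, -0.131, 0.025, 0) [-0.04 -0.09  3.9 ] [ 0.   -0.01  0.  ]
(0.47, -0.131, 0.18, 0) [-0.03 -0.09 -2.3 ] [ 0.   -0.01  0.  ]
```

Emit:
jog_arm:
  targets:
    - [[0,-0.1,1.5],[0,0,0],100]
    - [[0,-0.1,3],[0,0,0],100]
    - [[0,-0.1,3.85],[0,0,0],100]
    - [[0,-0.1,3.85],[0,0,0],100]
    - [[0,-0.1,3.85],[0,0,0],0]
    - [[0,-0.1,3.85],[0,0,0],0]
    - [[0,-0.1,3.85],[0,0,0],0]
    - [[0,-0.1,3.85],[0,0,0],0]

```text
time: 3.28
tool_pos: [0.4727, -0.131, 0.028]
tool_rot: [0.001, 1.0, 0.001, 0.002]
contact_force: [-0.3, -1.6, 5.0]
gripper_width: 0.647
grasp_force: 65.3
```

```bash
python3 -c "
from h import *
s=state();print(s)"
```

```text
{'time': 3.275, 'joint_pos': array([-4.21908693e-01, -4.85300446e-02,  2.07916822e+00, -5.22372848e-04,
        1.10571709e+00,  1.14739772e+00]), 'joint_vel': array([ 0.00038069, -0.00185788, -0.00053637,  0.00078011,  0.00011209,
       -0.00137951]), 'joint_efforts': array([ 6.36546314e-01, -2.62314391e+01, -2.82412434e+01,  2.26993617e-01,
       -7.64286728e-02,  1.19356795e-03]), 'tool_pos': array([ 0.47266624, -0.13097373,  0.02796538]), 'tool_rot': array([1.28732243e-03, 9.99996173e-01, 8.61483911e-04, 2.29237747e-03]), 'contact_force': array([-0.34131465, -1.56680934,  4.99137086]), 'ft_torque': array([-0.07823221,  0.08329484,  0.05123111]), 'grasp_force': 65.26125490665436, 'gripper_width': 0.6473614464590658}
```

Emit:
jog_arm:
  targets:
    - [[0,0,-2],[0,0,0],0]
    - [[0,0,-4],[0,0,0],0]
    - [[0,0,-6],[0,0,0],0]
    - [[0,0,-6],[0,-1.3,0],0]
    - [[0,0,-6],[0,-2.6,0],0]
    - [[0,0,-6],[0,-3.8,0],0]
    - [[0,0,-6],[0,-3.8,0],0]
    - [[0,0,-6],[0,-3.8,0],0]

```text
time: 4.28
tool_pos: [0.4702, -0.1296, 0.1751]
tool_rot: [0.0, 0.965, 0.001, -0.261]
contact_force: [-0.7, -0.7, -3.4]
gripper_width: 0.647
grasp_force: 67.0
```

Emit:
jog_arm:
  targets:
    - [[0,0,0],[0,1.3,0],0]
    - [[0,0,0],[0,2.6,0],0]
    - [[0,0,0],[0,3.8,0],0]
    - [[0,0,0],[0,3.8,0],0]
    - [[0,0,0],[0,3.8,0],0]
    - [[0,0,0],[0,3.8,0],0]
    - [[0,0,0],[0,3.8,0],0]

```text
time: 5.15
tool_pos: [0.471, -0.1298, 0.1749]
tool_rot: [-0.0, 1.0, 0.001, -0.001]
contact_force: [-0.7, 0.3, -4.1]
gripper_width: 0.651
grasp_force: 66.9
```

```bash
cat > rd.py <<'E'
from h import *
q=[]
for i in range(6):
    s=state(); q.append(np.r_[s['ft_torque'],s['contact_force']]); grab_frame("top")
print("torque,force",np.mean(q,0).round(3),"sd",np.std(q,0).round(3)); s=state(); print(s['tool_pos'].round(4),s['tool_rot'].round(3),s['grasp_force'])
E
python3 rd.py
```

```text
torque,force [-0.011  0.044  0.019 -0.475 -0.129 -3.767] sd [0.016 0.024 0.019 0.204 0.678 0.411]
[ 0.4706 -0.1297  0.1749] [-0.     1.     0.001 -0.   ] 66.85314059257507
```

Emit:
jog_arm:
  targets:
    - [[0,0,0],[0,1.3,0],0]
    - [[0,0,0],[0,2.6,0],0]
    - [[0,0,0],[0,3.8,0],0]
    - [[0,0,0],[0,3.8,0],0]
    - [[0,0,0],[0,3.8,0],0]
    - [[0,0,0],[0,2.6,0],0]
    - [[0,0,0],[0,1.3,0],0]
    - [[0,0,0],[0,0,0],0]

```text
time: 6.45
tool_pos: [0.4735, -0.1304, 0.1777]
tool_rot: [0.001, 1.0, 0.001, -0.001]
contact_force: [-0.3, 0.2, -2.9]
gripper_width: 0.648
grasp_force: 67.8
```

Emit:
jog_arm:
  targets:
    - [[0,0,0],[0,0,0],0]
    - [[0,0,0],[0,0,0],0]
    - [[0,0,0],[0,0,0],0]
    - [[0,0,0],[0,0,0],0]

```text
time: 6.95
tool_pos: [0.4699, -0.1298, 0.1755]
tool_rot: [0.0, 1.0, 0.0, 0.001]
contact_force: [0.0, 0.3, -4.0]
gripper_width: 0.65
grasp_force: 67.6
```

```bash
python3 rd.py
```

```text
torque,force [-4.000e-03 -5.500e-02  3.000e-03  3.060e-01  1.830e-01 -3.745e+00] sd [0.026 0.027 0.017 0.464 0.623 0.517]
[ 0.4703 -0.1298  0.1752] [0.    1.    0.001 0.   ] 67.63729870319366
```

Emit:
jog_arm:
  targets:
    - [[0,0,2],[0,0,0],0]
    - [[0,0,4],[0,0,0],0]
    - [[0,0,5.3],[0,0,0],0]
    - [[0,0,5.9],[0,0,0],0]
    - [[0,0,5.95],[0,0,0],0]
    - [[0,0,5.95],[0,0,0],0]
    - [[0,0,5.95],[0,0,0],100]
    - [[0,0,5.95],[0,0,0],100]

```text
time: 8.25
tool_pos: [0.4713, -0.1302, 0.0271]
tool_rot: [0.001, 1.0, 0.001, 0.001]
contact_force: [0.8, 0.0, 0.1]
gripper_width: 0.997
grasp_force: 0.0
```

Emit:
jog_arm:
  targets:
    - [[0,0,0],[0,0,0],100]
    - [[0,0,0],[0,0,0],100]
    - [[0,0,-2],[0,0,0],100]
    - [[0,0,-4],[0,0,0],100]
    - [[0,0,-6],[0,0,0],100]
    - [[0.2,2.3,-6],[0,0,0],100]
    - [[0.2,4.5,-6],[0,0,0],100]
    - [[0.2,4.5,-6],[0,0,0],100]

```text
time: 9.25
tool_pos: [0.4755, -0.2452, 0.1766]
tool_rot: [0.0, 1.0, -0.001, 0.0]
contact_force: [-0.4, 0.9, -0.3]
gripper_width: 1.005
grasp_force: 0.0
```

```bash
cat > look.py <<'E'
from h import *
import sys
c=camera_params("wrist"); s=state(); p,d=grab_frame("wrist"); print(s['tool_pos'].round(4)); lids(p,cloud(d,c,tcp(s)@c["hand_eye"]),d)
p,d=grab_frame("top"); lids(p,cloud(d,camera_params("top")),d)
E
python3 look.py
```

```text
[ 0.4755 -0.2452  0.1766]
[ 246  132   66  139 8389] centre [ 476.6 -245.6] size [128.   55.1] ang 0.1 z 0.0689
[ 364  133   80  138 8478] centre [ 476.  -356.1] size [127.5  55.6] ang 0.3 z 0.0689
[ 109  141   77  137 7899] centre [ 469.7 -130. ] size [127.8  55.1] ang 0.4 z 0.069
[395 175  21  41 595] centre [ 468.1 -357.5] size [118.6  56.5] ang 0.6 z 0.0684
[315 176  20  43 616] centre [ 468.3 -128.6] size [ 55.7 126.8] ang 88.6 z 0.0684
```

Left is back within 1 mm. Next, the middle case.

Emit:
jog_arm:
  targets:
    - [[0,0,2],[0,0,0],100]
    - [[0,0,4],[0,0,0],100]
    - [[0,0,5.4],[0,0,0],100]
    - [[0,0,5.95],[0,0,0],100]
    - [[0,0,5.95],[0,0,0],0]
    - [[0,0,5.95],[0,0,0],0]
    - [[0,0,5.95],[0,0,0],0]
    - [[0,0,5.95],[0,0,0],0]

```text
time: 10.35
tool_pos: [0.4773, -0.2432, 0.0299]
tool_rot: [0.001, 1.0, 0.001, 0.002]
contact_force: [0.1, 1.0, 6.3]
gripper_width: 0.651
grasp_force: 65.7
```

Emit:
jog_arm:
  targets:
    - [[0,0,-2],[0,0,0],0]
    - [[0,0,-4],[0,0,0],0]
    - [[0,0,-6],[0,0,0],0]
    - [[0,0,-6],[0,-1.3,0],0]
    - [[0,0,-6],[0,-2.6,0],0]
    - [[0,0,-6],[0,-3.8,0],0]
    - [[0,0,-6],[0,-3.8,0],0]
    - [[0,0,-6],[0,-3.8,0],0]

```text
time: 11.35
tool_pos: [0.4753, -0.242, 0.1771]
tool_rot: [-0.0, 0.965, 0.001, -0.262]
contact_force: [-0.1, 0.7, -3.6]
gripper_width: 0.647
grasp_force: 69.2
```

Emit:
jog_arm:
  targets:
    - [[0,0,0],[0,1.3,0],0]
    - [[0,0,0],[0,2.6,0],0]
    - [[0,0,0],[0,3.8,0],0]
    - [[0,0,0],[0,3.8,0],0]
    - [[0,0,0],[0,3.8,0],0]
    - [[0,0,0],[0,3.8,0],0]
    - [[0,0,0],[0,3.8,0],0]

```text
time: 12.22
tool_pos: [0.4763, -0.2422, 0.1774]
tool_rot: [-0.0, 1.0, 0.001, -0.0]
contact_force: [-0.2, 0.8, -3.6]
gripper_width: 0.648
grasp_force: 70.6
```

```bash
python3 rd.py
```

```text
torque,force [-0.    -0.025 -0.009 -0.376  0.332 -3.769] sd [0.026 0.048 0.018 0.373 0.358 0.18 ]
[ 0.4758 -0.2421  0.1774] [-0.     1.     0.001 -0.   ] 70.64101874828339
```

Emit:
jog_arm:
  targets:
    - [[0,0,0],[0,1.3,0],0]
    - [[0,0,0],[0,2.6,0],0]
    - [[0,0,0],[0,3.8,0],0]
    - [[0,0,0],[0,3.8,0],0]
    - [[0,0,0],[0,3.8,0],0]
    - [[0,0,0],[0,2.6,0],0]
    - [[0,0,0],[0,1.3,0],0]
    - [[0,0,0],[0,0,0],0]

```text
time: 13.52
tool_pos: [0.4782, -0.2431, 0.1804]
tool_rot: [0.002, 1.0, 0.001, -0.001]
contact_force: [-0.5, -0.0, -4.3]
gripper_width: 0.645
grasp_force: 70.7
```

Emit:
jog_arm:
  targets:
    - [[0,0,0],[0,0,0],0]
    - [[0,0,0],[0,0,0],0]
    - [[0,0,0],[0,0,0],0]
    - [[0,0,0],[0,0,0],0]

```text
time: 14.02
tool_pos: [0.475, -0.2423, 0.1778]
tool_rot: [0.0, 1.0, 0.0, 0.0]
contact_force: [0.4, 0.6, -4.1]
gripper_width: 0.647
grasp_force: 70.7
```

```bash
python3 rd.py
```

```text
torque,force [-0.007  0.025 -0.009 -0.068  0.286 -3.996] sd [0.025 0.037 0.013 0.576 0.543 0.252]
[ 0.4755 -0.2423  0.1777] [0.    1.    0.001 0.   ] 70.73221743106842
```

Middle shows no change in the rattle direction, so it is quiet. I'll put it back and do the right case.

Emit:
jog_arm:
  targets:
    - [[0,0,2],[0,0,0],0]
    - [[0,0,4],[0,0,0],0]
    - [[0,0,5.3],[0,0,0],0]
    - [[0,0,5.9],[0,0,0],0]
    - [[0,0,5.95],[0,0,0],0]
    - [[0,0,5.95],[0,0,0],0]
    - [[0,0,5.95],[0,0,0],100]
    - [[0,0,5.95],[0,0,0],100]

```text
time: 15.32
tool_pos: [0.4765, -0.2428, 0.03]
tool_rot: [0.001, 1.0, 0.001, 0.001]
contact_force: [0.7, -0.9, -0.1]
gripper_width: 0.995
grasp_force: 0.0
```

Emit:
jog_arm:
  targets:
    - [[0,0,0],[0,0,0],100]
    - [[0,0,0],[0,0,0],100]
    - [[0,0,-2],[0,0,0],100]
    - [[0,0,-4],[0,0,0],100]
    - [[0,0,-6],[0,0,0],100]
    - [[0,2.3,-6],[0,0,0],100]
    - [[0,4.5,-6],[0,0,0],100]
    - [[0,4.5,-6],[0,0,0],100]

```text
time: 16.32
tool_pos: [0.4754, -0.3578, 0.1789]
tool_rot: [0.0, 1.0, -0.001, 0.0]
contact_force: [0.5, 0.9, -0.4]
gripper_width: 1.001
grasp_force: 0.0
```

```bash
python3 look.py
```

```text
[ 0.4754 -0.3578  0.1789]
[ 110  132   80  138 8358] centre [ 476.9 -242.7] size [127.8  55.7] ang 0.1 z 0.0689
[ 245  133   65  137 8230] centre [ 476.3 -356.9] size [127.1  55.1] ang 0.3 z 0.069
[   0  141   74  136 7420] centre [ 469.7 -130.2] size [ 56.  128.4] ang 89.9 z 0.069
[354 172  20  37 531] centre [ 486.6 -242.8] size [106.2  55.9] ang 0.3 z 0.0683
[315 176  21  44 831] centre [ 467.1 -129.6] size [ 55.2 129.2] ang 89.9 z 0.0683
```

Emit:
jog_arm:
  targets:
    - [[0,0,2],[0,0,0],100]
    - [[0,0,4],[0,0,0],100]
    - [[0,0,5.5],[0,0,0],100]
    - [[0,0,6.05],[0,0,0],100]
    - [[0,0,6.05],[0,0,0],0]
    - [[0,0,6.05],[0,0,0],0]
    - [[0,0,6.05],[0,0,0],0]
    - [[0,0,6.05],[0,0,0],0]

```text
time: 17.42
tool_pos: [0.4772, -0.3559, 0.03]
tool_rot: [0.001, 1.0, 0.001, 0.002]
contact_force: [-0.4, 0.6, 6.4]
gripper_width: 0.646
grasp_force: 65.6
```

Emit:
jog_arm:
  targets:
    - [[0,0,-2],[0,0,0],0]
    - [[0,0,-4],[0,0,0],0]
    - [[0,0,-6],[0,0,0],0]
    - [[0,0,-6],[0,-1.3,0],0]
    - [[0,0,-6],[0,-2.6,0],0]
    - [[0,0,-6],[0,-3.8,0],0]
    - [[0,0,-6],[0,-3.8,0],0]
    - [[0,0,-6],[0,-3.8,0],0]

```text
time: 18.42
tool_pos: [0.4755, -0.3546, 0.1772]
tool_rot: [-0.0, 0.965, 0.001, -0.261]
contact_force: [0.7, -0.1, -3.4]
gripper_width: 0.649
grasp_force: 67.8
```

Emit:
jog_arm:
  targets:
    - [[0,0,0],[0,1.3,0],0]
    - [[0,0,0],[0,2.6,0],0]
    - [[0,0,0],[0,3.8,0],0]
    - [[0,0,0],[0,3.8,0],0]
    - [[0,0,0],[0,3.8,0],0]
    - [[0,0,0],[0,3.8,0],0]
    - [[0,0,0],[0,3.8,0],0]

```text
time: 19.3
tool_pos: [0.4765, -0.3546, 0.1773]
tool_rot: [-0.0, 1.0, 0.001, -0.0]
contact_force: [0.1, -0.3, -2.9]
gripper_width: 0.645
grasp_force: 69.2
```

```bash
python3 rd.py
```

```text
torque,force [ 0.022 -0.024 -0.007 -0.077 -0.075 -3.11 ] sd [0.024 0.028 0.035 0.501 0.453 0.294]
[ 0.476  -0.3547  0.1774] [-0.     1.     0.001 -0.   ] 69.24510776996613
```

Emit:
jog_arm:
  targets:
    - [[0,0,0],[0,1.3,0],0]
    - [[0,0,0],[0,2.6,0],0]
    - [[0,0,0],[0,3.8,0],0]
    - [[0,0,0],[0,3.8,0],0]
    - [[0,0,0],[0,3.8,0],0]
    - [[0,0,0],[0,2.6,0],0]
    - [[0,0,0],[0,1.3,0],0]
    - [[0,0,0],[0,0,0],0]

```text
time: 20.6
tool_pos: [0.478, -0.3557, 0.1804]
tool_rot: [0.002, 1.0, 0.001, -0.002]
contact_force: [0.1, -0.2, -3.4]
gripper_width: 0.655
grasp_force: 69.4
```

Emit:
jog_arm:
  targets:
    - [[0,0,0],[0,0,0],0]
    - [[0,0,0],[0,0,0],0]
    - [[0,0,0],[0,0,0],0]
    - [[0,0,0],[0,0,0],0]

```text
time: 21.1
tool_pos: [0.475, -0.3549, 0.1776]
tool_rot: [0.0, 1.0, 0.0, 0.0]
contact_force: [0.5, 0.8, -3.0]
gripper_width: 0.651
grasp_force: 69.4
```

```bash
python3 rd.py
```

```text
torque,force [-2.100e-02  3.000e-03 -9.000e-03  2.000e-02  2.440e-01 -3.125e+00] sd [0.028 0.024 0.028 0.382 0.572 0.258]
[ 0.4757 -0.3548  0.1777] [0.    1.    0.001 0.   ] 69.42168831825256
```

Right is quiet too. Left changed by -0.10 N m in the expected sense, so left rattles. I'll put the right case back, return to left, and re-check the moment before holding it out.

Emit:
jog_arm:
  targets:
    - [[0,0,2],[0,0,0],0]
    - [[0,0,4],[0,0,0],0]
    - [[0,0,5.3],[0,0,0],0]
    - [[0,0,5.9],[0,0,0],0]
    - [[0,0,5.95],[0,0,0],0]
    - [[0,0,5.95],[0,0,0],0]
    - [[0,0,5.95],[0,0,0],100]
    - [[0,0,5.95],[0,0,0],100]

```text
time: 22.4
tool_pos: [0.4764, -0.3553, 0.0297]
tool_rot: [0.001, 1.0, 0.001, 0.001]
contact_force: [1.0, 0.4, -0.3]
gripper_width: 0.996
grasp_force: 0.0
```

Emit:
jog_arm:
  targets:
    - [[0,0,0],[0,0,0],100]
    - [[0,0,0],[0,0,0],100]
    - [[0,0,-2],[0,0,0],100]
    - [[0,0,-4],[0,0,0],100]
    - [[0,0,-6],[0,0,0],100]
    - [[-0.2,-2.3,-6],[0,0,0],100]
    - [[-0.2,-4.6,-6],[0,0,0],100]
    - [[-0.2,-4.6,-6],[0,0,0],100]

```text
time: 23.4
tool_pos: [0.4704, -0.2367, 0.1786]
tool_rot: [-0.0, 1.0, 0.003, 0.0]
contact_force: [0.7, -0.5, -1.2]
gripper_width: 1.001
grasp_force: 0.0
```

Emit:
jog_arm:
  targets:
    - [[0,-2.3,0],[0,0,0],100]
    - [[0,-4.4,0],[0,0,0],100]
    - [[0,-4.4,0],[0,0,0],100]
    - [[0,-4.4,0],[0,0,0],100]

```text
time: 23.9
tool_pos: [0.4707, -0.1305, 0.179]
tool_rot: [0.0, 1.0, 0.001, 0.0]
contact_force: [0.7, 0.3, -0.0]
gripper_width: 1.001
grasp_force: 0.0
```

```bash
python3 look.py
```

```text
[ 0.4707 -0.1305  0.179 ]
[ 364  127   79  138 8600] centre [ 477.  -241.1] size [126.7  55.5] ang 0.2 z 0.0689
[ 476  128   84  138 7960] centre [ 475.9 -353. ] size [127.6  55.9] ang 0.4 z 0.0689
[ 245  135   65  137 8156] centre [ 469.7 -128.9] size [ 54.9 128.1] ang 89.9 z 0.069
[355 172  20  44 722] centre [ 475.6 -241.9] size [130.4  56.1] ang 0.3 z 0.0684
[392 172  23  44 818] centre [ 474.2 -354.4] size [129.   56.3] ang 0.0 z 0.0684
```

Emit:
jog_arm:
  targets:
    - [[0,0,2],[0,0,0],100]
    - [[0,0,4],[0,0,0],100]
    - [[0,0,5.5],[0,0,0],100]
    - [[0,0,6.05],[0,0,0],100]
    - [[0,0,6.05],[0,0,0],0]
    - [[0,0,6.05],[0,0,0],0]
    - [[0,0,6.05],[0,0,0],0]
    - [[0,0,6.05],[0,0,0],0]

```text
time: 25.0
tool_pos: [0.472, -0.1306, 0.0295]
tool_rot: [0.001, 1.0, 0.001, 0.002]
contact_force: [-0.0, -1.7, 5.1]
gripper_width: 0.648
grasp_force: 65.9
```

Emit:
jog_arm:
  targets:
    - [[0,0,-2],[0,0,0],0]
    - [[0,0,-4],[0,0,0],0]
    - [[0,0,-6],[0,0,0],0]
    - [[0,0,-6],[0,-1.3,0],0]
    - [[0,0,-6],[0,-2.6,0],0]
    - [[0,0,-6],[0,-3.8,0],0]
    - [[0,0,-6],[0,-3.8,0],0]
    - [[0,0,-6],[0,-3.8,0],0]

```text
time: 26.0
tool_pos: [0.47, -0.1295, 0.1773]
tool_rot: [0.0, 0.965, 0.001, -0.262]
contact_force: [0.2, 1.0, -2.5]
gripper_width: 0.647
grasp_force: 67.6
```

Emit:
jog_arm:
  targets:
    - [[0,0,0],[0,1.3,0],0]
    - [[0,0,0],[0,2.6,0],0]
    - [[0,0,0],[0,3.8,0],0]
    - [[0,0,0],[0,3.8,0],0]
    - [[0,0,0],[0,3.8,0],0]
    - [[0,0,0],[0,3.8,0],0]
    - [[0,0,0],[0,3.8,0],0]

```text
time: 26.88
tool_pos: [0.4711, -0.1298, 0.1774]
tool_rot: [-0.0, 1.0, 0.001, -0.001]
contact_force: [0.3, -0.5, -3.3]
gripper_width: 0.649
grasp_force: 67.6
```

```bash
python3 rd.py
```

```text
torque,force [ 0.008  0.06  -0.015 -0.249  0.271 -3.501] sd [0.022 0.023 0.028 0.34  0.659 0.468]
[ 0.4705 -0.1297  0.1774] [-0.     1.     0.001 -0.   ] 67.562136054039
```

Emit:
jog_arm:
  targets:
    - [[0,0,0],[0,1.3,0],0]
    - [[0,0,0],[0,2.6,0],0]
    - [[0,0,0],[0,3.8,0],0]
    - [[0,0,0],[0,3.8,0],0]
    - [[0,0,0],[0,3.8,0],0]
    - [[0,0,0],[0,2.6,0],0]
    - [[0,0,0],[0,1.3,0],0]
    - [[0,0,0],[0,0,0],0]

```text
time: 28.18
tool_pos: [0.4734, -0.1304, 0.1803]
tool_rot: [0.001, 1.0, 0.001, -0.001]
contact_force: [-0.6, -1.3, -3.2]
gripper_width: 0.647
grasp_force: 68.2
```

Emit:
jog_arm:
  targets:
    - [[0,0,0],[0,0,0],0]
    - [[0,0,0],[0,0,0],0]
    - [[0,0,0],[0,0,0],0]
    - [[0,0,0],[0,0,0],0]

```text
time: 28.68
tool_pos: [0.4699, -0.1298, 0.178]
tool_rot: [0.0, 1.0, 0.0, 0.001]
contact_force: [0.8, 0.2, -3.5]
gripper_width: 0.647
grasp_force: 68.1
```

```bash
python3 rd.py
```

```text
torque,force [-0.023 -0.071 -0.016  0.018  0.318 -3.905] sd [0.032 0.031 0.024 0.454 0.212 0.503]
[ 0.4703 -0.1298  0.1777] [0.    1.    0.001 0.   ] 68.06064248085022
```

That gives +0.060 to -0.071, a change of 0.131 N m, which confirms left. Holding it out now.

Emit:
jog_arm:
  targets:
    - [[0.5,0,-1],[0,0,0],0]
    - [[2,0,-2],[0,0,0],0]
    - [[3.5,0,-2],[0,0,0],0]
    - [[5,0,-2],[0,0,0],0]
    - [[6.5,0,-2],[0,0,0],0]
    - [[8,0,-2],[0,0,0],0]
    - [[9,0,-2],[0,0,0],0]
    - [[9.6,0,-2],[0,0,0],0]

```text
time: 29.98
tool_pos: [0.7115, -0.1293, 0.2267]
tool_rot: [-0.0, 1.0, 0.001, -0.0]
contact_force: [-0.5, 0.5, -3.6]
gripper_width: 0.647
grasp_force: 68.4
```

Emit:
jog_arm:
  targets:
    - [[0,0,0],[0,0,0],0]
    - [[0,0,0],[0,0,0],0]
    - [[0,0,0],[0,0,0],0]
    - [[0,0,0],[0,0,0],0]
    - [[0,0,0],[0,0,0],0]
    - [[0,0,0],[0,0,0],0]

```text
time: 30.72
tool_pos: [0.7104, -0.1293, 0.2277]
tool_rot: [0.0, 1.0, 0.001, 0.0]
contact_force: [-0.4, 0.3, -2.9]
gripper_width: 0.645
grasp_force: 68.4
```

```bash
python3 - <<'E'
from h import *
s=state(); print(s['tool_pos'],s['tool_rot'].round(3),s['joint_vel'].round(3),s['grasp_force'])
p,d=grab_frame("scene"); cv2.imwrite("pics/s2.png",cv2.cvtColor(p,cv2.COLOR_RGB2BGR)); lids(p,cloud(d,camera_params("scene")),d)
E
```

```text
[ 0.71036453 -0.12934142  0.22765049] [0.    1.    0.001 0.   ] [-0.     0.001 -0.002  0.002  0.    -0.001] 68.354172706604
[296 166  33  14 275] centre [ 476.7 -351.1] size [ 58.2 126.6] ang 88.8 z 0.067
[282 176  39  15 341] centre [ 476.1 -237.5] size [ 58.5 129.1] ang 89.3 z 0.0672
```

View pics/s2.png

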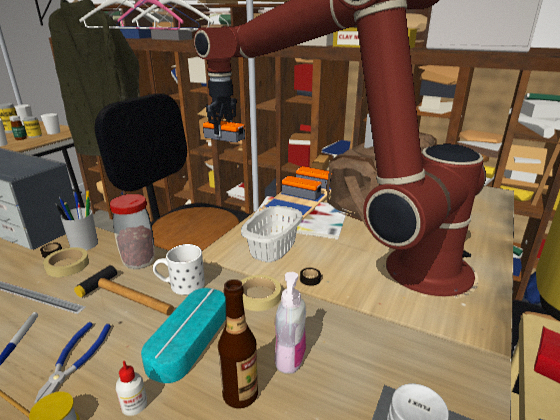

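The held case is level in the fingers at (223,130), beyond the bench edge. The two quiet cases stand on their pads at about (300,185) and (312,174), and the mug (185,268) and tape (262,293) have not moved.

```bash
python3 -c "
from plant import *
print(job_done())"
```

```text
the job is handed in; nothing more can be done
None
```

The left case is the one that rattles (its moment shifted by 0.13 N m in a repeat test); I handed the job in with it held level past the bench edge and the two quiet cases back on their pads within about 5 mm of where they started, but the hand-in returned no verdict.

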